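# Clamp a sample tin in the jig with an over-centre lever

## Robot

A 6-joint arm with a two-finger parallel gripper is mounted at the origin on the work surface. World frame = base frame: x ahead of the robot, y to its left, z up, the work surface at z = 0. Lengths are in m, angles in rad, forces in N, time in s.
With the tool pointing down it reaches from about 0.35 to 0.85 m from the base axis. Payload 8.1 kg.
Tool frame: the origin (TCP) lies midway between the tips of the shut fingers; the grasp point (between the pads) lies 19 mm behind it; z points along the fingers, y is the direction in which the jaws open and shut (so a half turn about z gives the same grasp; the last joint's range is limited). The gripper opens to 85 mm and grips with 20 to 120 N. Pads are 22 mm wide; open, the fingers measure 114 mm over their backs; the gripper's body (76 mm by 85 mm) begins 54 mm behind the grasp point. The pads swing forward as they close: fully open they stand 13 mm farther back than shut.
Start: joints at [-0.085, 0.13, 1.488, -0, 1.523, -0.085], TCP at [0.6, 0, 0.231] pointing down, gripper open.
Joint ranges: [-2.96, 2.96], [-0.89, 2.26], [0.02, 2.5], [-1.34, 4.48], [0, 2.73], [-2.66, 2.66]. Speed limits (rad/s): [2.39, 2.39, 2.79, 3.14, 3.14, 3.14].

## Interface

Orientations are given as a rotation vector (axis times angle).
In Python, from station import monitor, optics, bot gives the robot as it stands.
- The arm moves only by the tool send_rows, never from a script. Its arguments are lists of equal length, an entry for each row: "translation": the shift along the world's x, y, z as a fraction of full scale, a list of three; "turn": the turn, a rotation vector about the world's x, y, z as a fraction of full scale, a list of three; "claw": the gripper command: -1 is shut, 1 is fully open, values between are in proportion. In form: {"translation": [[x, y, z], ...], "turn": [[ax, ay, az], ...], "claw": [claw, ...]}. A call has 1 to 8 rows; each row is the pose to reach, as a shift and turn from the pose measured when the call began, turning the shorter way round; what a row does not reach only later rows make up. Full scale, the value 1, is 15 cm for a shift and 180 degrees for a turn. A row lasts 1/12 s, in which the tool goes at most 41.7 mm and 7.16 degrees, less where a joint would pass 70% of its speed; a pose out of reach is approached as far as the arm can. A call with a number of a shift or a turn outside -1 to 1 is refused whole. A call with a gripper value outside its range is refused whole. The fingers move at their own pace and stop on an object; "grip_force" is the grip in N (left out, the last holds). Time passes only in rows, so rows that repeat a pose let the fingers close. It gives the time, the measured TCP pose, the force and the opening at its end, in the units of the state.
- monitor.observe(): the state, without advancing time (a new reading comes with each control period).
- optics.get_image(name): name is "scene" or "side" or "wrist"; returns (picture, depth): 384x512x3 uint8, blue, green, red; 384x512 float32, m along the optical axis (not along the pixel's ray), 0 where there is no reading.
- optics.calibration(name): a dict with "vertical_fov" (degrees; the focal length in pixels is half the picture's height over the tangent of half this angle, whatever the lens; pixels are square), "cx", "cy" (the principal point, pixels), "R" (3x3) and "t" (3): a world point X has camera coordinates R X + t; the wrist camera has in their place "mount" (4x4, takes a point from camera to tool coordinates, whose origin is the TCP and whose axes are the flange's). Camera axes: x right, y down, z forward; pixel columns grow to the right and rows downward; lengths in m; the calibration is good to about 2 mm. The wrist camera is an equidistant fisheye: a pixel r from the principal point sees the ray r / f radians off the axis. A picture is of the moment at which its call begins: read the wrist's pose just before it. calibration takes no time and is no camera call.
- bot.sign_off(): hands the job in, once; it reports no verdict.
The state is a dict: "t": time; "q": joint angles; "qvel": joint speeds; "tau": joint torques, N m; "eef_pos": TCP position; "tcp_rot": TCP orientation; "ft_force": force on the tool from outside, world axes, zero at the start; "ft_torque": the same for the moment, N m; "finger_gap": finger opening in m.
Only numpy, scipy, OpenCV 4.12 (cv2) and the standard library are available. Lean on these libraries where they do the work, as an engineer would, in place of code of your own. Each camera call takes 0.05 s, during which the arm holds its last target.

## Task

Stand the squat aluminium tin in the bay of the clamping jig, gently pushed fully home against the bay's back wall. Then push the upright lever of the jig over towards the bay until it snaps past its centre, and press it on home against its stop with about 12 N for half a second, never with more than 20 N, and let go: the clamp's foot must stay down on the tin. Leave the other things on the table alone.

Things in the scene. Friction and masses are not known exactly. Their poses are not given: they have to be found in the camera images.
- jig: Clamping jig fixed to the table: 6 mm aluminium plate from x -105 to +55, y -50 to +155 mm. Origin on the table under the centre of the seated tin; x is the way the tin slides in, z up. The bay's guides (36 mm high above table) are 64 mm apart, y -32 to +32, from x -25 to +30; back wall's face at x +30. Hinge cheeks at y 80 to 140, x -6 to 34, 156 mm high.
- bay_mouth (a point): Point on top of the plate (z 6 mm) in front of the flared mouth of the bay, at x -70, y 0 of the jig: a place to stand the tin before sliding it in. The mouth flares from x -25 to -45 mm.
- bay_home (a point): Centre of the tin when it is fully home: standing on the plate, touching the back wall (x 0, y 0, z 36 mm of the jig). The open clamp arm hangs over it (x 5 to 25 mm, lowest 110 mm above the table), so a gripper cannot lower the tin here: slide it in from the mouth, pushing low down from behind.
- tin_center (a point): Centre (half-way up) of the squat aluminium tin to be clamped: a closed cylinder of diameter 60 mm, height 60 mm, about 0.25 kg, standing upright on the table at the start; z is up.
- clamp: L-shaped rocking lever of the jig. Origin on its hinge, at (14, 95, 111) mm of the jig; hinge axis = its x = the jig's x. Handle: 12 mm rod rising from the hinge to the knob. Along its own -y: the clamp arm, 100 mm, with a foot on a light spring (1 to 3 N). Open at the start, the handle leans 0.35 rad away from the bay; it closes by turning about +x (knob towards -y of the jig, foot down).
- clamp_knob (a point): Centre of the ball knob (28 mm thick), 140 mm from the hinge; 243 mm above the table when open, 251 when upright. It resists with 5 to 12 N at first, fading to nothing at the centre; past it the lever runs on 0.15 rad to a hard stop and stays. Let go sooner, it reopens. A hidden setting puts the centre 0 to 0.3 rad past upright (towards the bay): it must be felt.
- spare_lid: spare flat aluminium tin lid, diameter 62 mm, 10 mm thick, lying on the table; bystander, not to be moved; origin at the centre of its underside.
- black_bottle1: black bottle, diameter 62 mm, 165 mm tall; bystander, not to be moved; origin at the centre of its underside.
- black_bottle2: another black bottle like it; bystander, not to be moved; origin at the centre of its underside.
- tube_tall: brown cardboard tube, diameter 66 mm, 120 mm tall; bystander, not to be moved; origin at the centre of its underside.
- tube_low: brown cardboard tube, diameter 66 mm, 85 mm tall; bystander, not to be moved; origin at the centre of its underside.
- tall_tin: tall aluminium tin, diameter 60 mm, 145 mm tall; bystander, not to be moved; origin at the centre of its underside.
- steel_bottle: aluminium bottle with a neck, diameter 56 mm, 180 mm tall; bystander, not to be moved; origin at the centre of its underside.

How it is judged:
By the outcome, as a careful person would: the job done as asked, in the order asked, and still so for the second after the job is handed in, with the robot touching nothing.
It also fails if it takes over 72 s, if anything falls off the work surface, if the arm or the gripper's body presses on something with over 40 N, if the wrist force passes 120 N, or if a joint passes its speed limit or range.

## Working session

There is one attempt and no reset: what is moved stays moved. The work goes in short steps, Python scripts to look and compute and a tool call to move; the robot and the scene stay as the last step left them, time stands still between calls to the robot, and variables do not carry over. Pictures are saved under pics/ and viewed, and the job is handed in when it is done.

Besides the shell and the picture viewer there is one more tool, called after "Emit:" as name(argument=value, ...) on one line, values as JSON. send_rows: Moves the arm, as the interface text tells. Its arguments: {"type":"object","properties":{"translation":{"type":"array"},"turn":{"type":"array"},"claw":{"type":"array"},"grip_force":{"type":"number"}},"required":["translation","turn","claw"]}

```bash
mkdir -p pics; ls
python3 - <<'E'
from station import monitor, optics, bot
import cv2,numpy as np
print(monitor.observe())
for n in ["scene","side","wrist"]:
    p,d=optics.get_image(n); cv2.imwrite(f"pics/{n}0.png",p); np.save(f"pics/{n}0.npy",d); print(n,optics.calibration(n), (d>0).mean())
E
```

```text
pics
{'t': 0.0, 'q': array([-8.54161557e-02,  1.31128553e-01,  1.48930682e+00, -5.75710469e-05,
        1.52299864e+00, -8.53937853e-02]), 'qvel': array([-4.25852422e-05, -3.36370634e-03,  1.60452852e-03, -1.21564782e-03,
        1.17013110e-04, -3.93189433e-06]), 'tau': array([-1.90700346e-03, -5.69404185e+01, -5.00557995e+01, -2.19391650e-04,
        1.44415747e-02,  7.24149572e-05]), 'eef_pos': array([5.99439847e-01, 3.95570424e-05, 2.30248791e-01]), 'tcp_rot': array([-2.22049311e+00, -2.22044966e+00,  1.93156476e-03]), 'ft_force': array([ 0.24345322, -0.240882  ,  0.54527891]), 'ft_torque': array([ 0.01788363,  0.02787236, -0.02800624]), 'finger_gap': 0.08560965375170526}
scene {'vertical_fov': 47.67763179853727, 'cx': 251.55128948219468, 'cy': 201.45560063023976, 'R': array([[-0.88927535,  0.45735339,  0.00415077],
       [ 0.3331031 ,  0.65384937, -0.67935508],
       [-0.31341933, -0.60275109, -0.73379796]]), 't': array([ 0.57391349, -0.04730661,  1.83305817])} 0.9888153076171875
side {'vertical_fov': 50.66689267299874, 'cx': 249.9566402199106, 'cy': 189.94093069968008, 'R': array([[ 0.98019993, -0.19697181, -0.02025338],
       [-0.16002944, -0.72779235, -0.66686496],
       [ 0.11661335,  0.65690213, -0.7449033 ]]), 't': array([-0.6151567 ,  0.16137703,  1.37573081])} 0.9960734049479166
wrist {'vertical_fov': 65.70646984690485, 'cx': 254.08772775280943, 'cy': 188.61162908001876, 'mount': array([[ 7.55294010e-04, -9.53608962e-01, -3.01047135e-01,
         7.74113777e-02],
       [ 9.99999449e-01,  9.39878600e-04, -4.68308933e-04,
        -4.26014564e-05],
       [ 7.29531356e-04, -3.01046616e-01,  9.53609146e-01,
        -1.42547137e-01],
       [ 0.00000000e+00,  0.00000000e+00,  0.00000000e+00,
         1.00000000e+00]])} 0.9947458902994791
```

View pics/scene0.png

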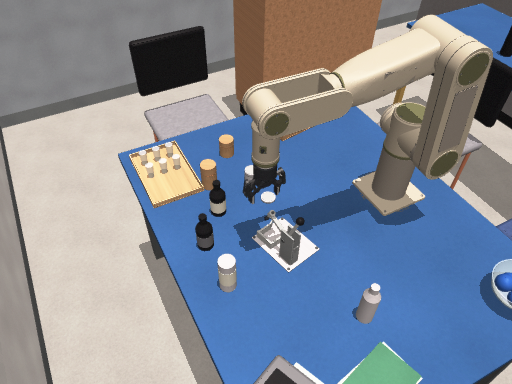

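View pics/side0.png

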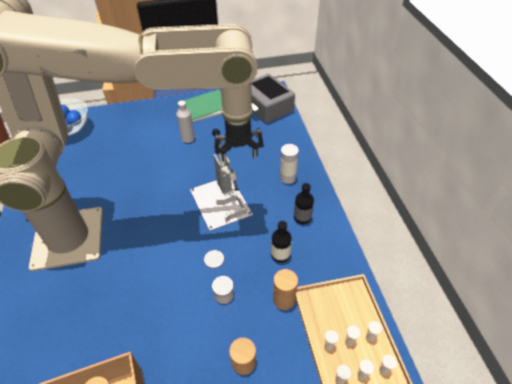

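View pics/wrist0.png

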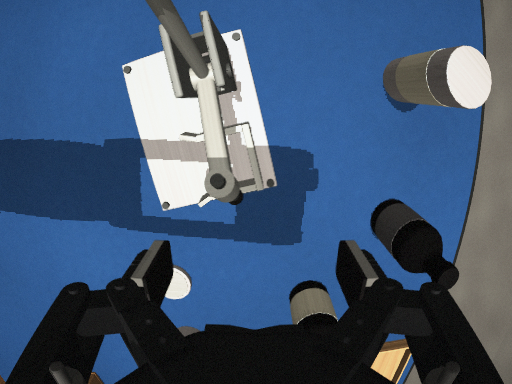

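```bash
cat > h.py <<'E'
import numpy as np,cv2
from scipy.spatial.transform import Rotation as Rn
from station import monitor, optics, bot
def cloud(n,d,st=None):
    c=optics.calibration(n); f=192/np.tan(np.radians(c['vertical_fov'])/2)
    v,u=np.mgrid[0:384,0:512].astype(float); x=(u-c['cx']);y=(v-c['cy'])
    if n=='wrist':
        r=np.hypot(x,y)+1e-9; th=r/f; k=np.tan(th)/r
        P=np.stack([x*k*d,y*k*d,d],-1)
        M=c['mount']; P=P@M[:3,:3].T+M[:3,3]
        R=Rn.from_rotvec(st['tcp_rot']).as_matrix()
        return P@R.T+st['eef_pos']
    P=np.stack([x/f*d,y/f*d,d],-1)
    return (P-c['t'])@c['R']
def pix(n,X,st=None):
    c=optics.calibration(n); f=192/np.tan(np.radians(c['vertical_fov'])/2); X=np.atleast_2d(X)
    if n=='wrist':
        R=Rn.from_rotvec(st['tcp_rot']).as_matrix(); M=c['mount']
        C=((X-st['eef_pos'])@R-M[:3,3])@M[:3,:3]
        rr=np.hypot(C[:,0],C[:,1]); th=np.arctan2(rr,C[:,2])
        return np.stack([c['cx']+f*th*C[:,0]/rr,c['cy']+f*th*C[:,1]/rr],-1)
    C=X@c['R'].T+c['t']
    return np.stack([c['cx']+f*C[:,0]/C[:,2],c['cy']+f*C[:,1]/C[:,2]],-1)
E
python3 - <<'E'
from h import *
st=monitor.observe()
# top-down map 2mm: x 0.3..0.95, y -0.6..0.45
W={}
for n in ["scene","side","wrist"]:
    d=np.load(f"pics/{n}0.npy"); p=cv2.imread(f"pics/{n}0.png")
    P=cloud(n,d,st); W[n]=P; np.save(f"pics/{n}P.npy",P)
    tab=(p[...,0]>100)&(p[...,2]<60)&(abs(P[...,2])<0.03)
    print(n,np.median(P[tab][:,2]),P[tab][:,2].std())
    m=(d>0)&(P[...,0]>.3)&(P[...,0]<.95)&(P[...,1]>-.6)&(P[...,1]<.5)&(P[...,2]<.3)
    img=np.zeros((400,550,3),np.uint8)
    q=P[m]; o=np.argsort(q[:,2]); q=q[o]; c=p[m][o]
    r=((.95-q[:,0])/.002).astype(int).clip(0,399); cc=((.5-q[:,1])/.002).astype(int).clip(0,549)
    img[r,cc]=c
    cv2.imwrite(f"pics/top_{n}.png",img)
for nm,n,uv in [("tin?side","side",(222,283)),("lid","side",(214,259)),("tin scene","scene",(250,173)),("knob sc","scene",(300,221)),("foot?","scene",(271,214)),("tintop wr","wrist",(180,282))]:
    print(nm,W[n][uv[1],uv[0]])
E
```

```text
scene 0.0010926213850489255 0.003364615782092019
side 0.0030187322001244783 0.002385571342999891
wrist 0.00013331690013906883 0.0007951349597437796
tin?side [ 0.48287028 -0.31528293  0.06552797]
lid [ 0.47155269 -0.19637894  0.01330235]
tin scene [ 0.50048567 -0.2964119   0.06470445]
knob sc [0.54881903 0.14835144 0.25035401]
foot? [0.57905795 0.0180968  0.1672017 ]
tintop wr [ 0.4873836  -0.18465528  0.01108764]
```

Run:
```python
import cv2
for n,(x0,y0,w,h) in {"scene":(180,120,160,160),"side":(160,120,200,200)}.items():
    p=cv2.imread(f"pics/{n}0.png")[y0:y0+h,x0:x0+w]
    cv2.imwrite(f"pics/{n}0c.png",cv2.resize(p,(600,600),interpolation=2))
```

```text
(no output)
```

View pics/top_wrist.png

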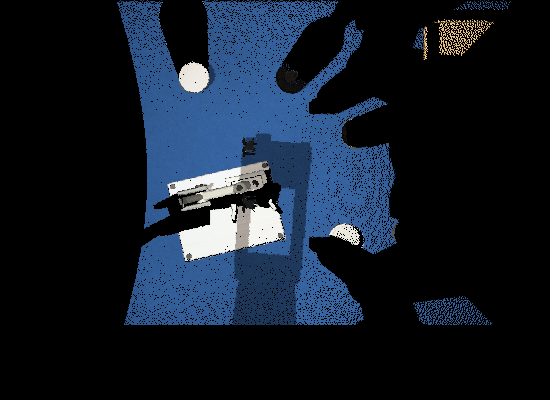

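View pics/scene0c.png

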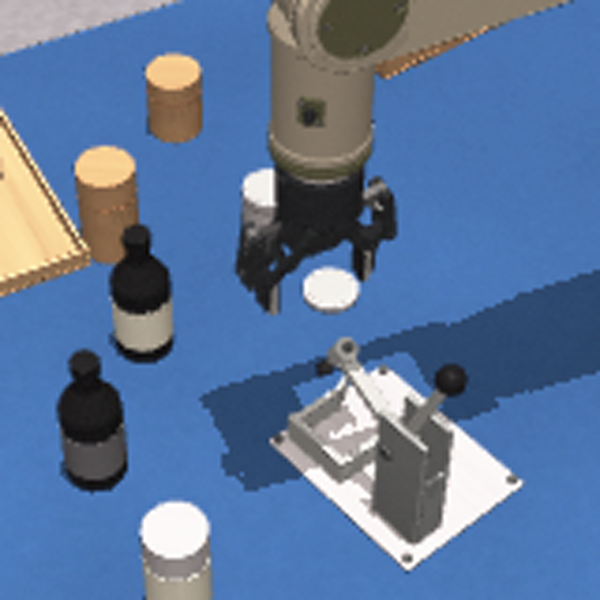

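View pics/side0c.png

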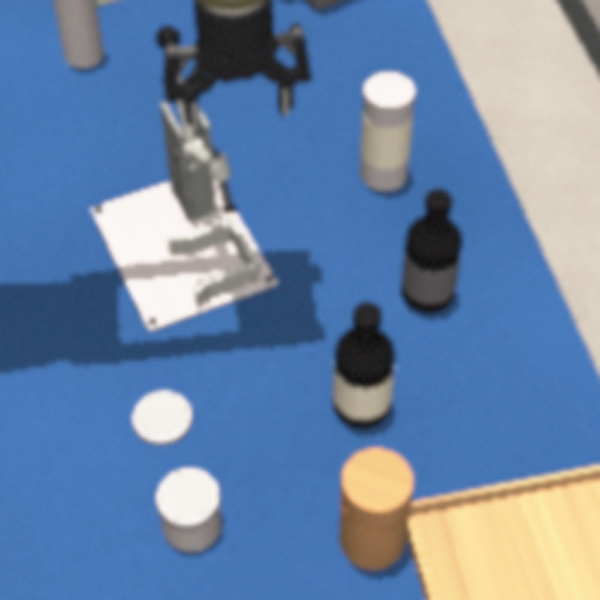

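Run:
```python
from h import *
st=monitor.observe()
for n in ["wrist","side","scene"]:
    P=np.load(f"pics/{n}P.npy"); p=cv2.imread(f"pics/{n}0.png").astype(int)
    off={"wrist":0,"side":.003,"scene":.001}[n]
    m=(p[...,2]>70)&(p[...,2]>0.75*p[...,0])&(P[...,2]-off<.012)&(P[...,2]-off>.003)&(P[...,0]>.4)&(P[...,0]<.66)&(P[...,1]>-.09)&(P[...,1]<.2)
    mm,lab,s,_=cv2.connectedComponentsWithStats(m.astype(np.uint8))
    m=lab==1+np.argmax(s[1:,4])
    q=P[m][:,:2].astype(np.float32)
    rect=cv2.minAreaRect(q); b=cv2.boxPoints(rect); print(n,m.sum(),rect,b.round(4).tolist(), np.median(P[m][:,2]))
    # tops
    for nm,(lo,hi,c,rad) in {"tin":(.055,.075,(.485,-.31),.06),"lid":(.008,.02,(.475,-.195),.06)}.items():
        t=(p.min(-1)>120)&(P[...,2]-off>lo)&(P[...,2]-off<hi)&(np.hypot(P[...,0]-c[0],P[...,1]-c[1])<rad)
        if t.sum()>30:
            print(nm,t.sum(),cv2.minEnclosingCircle(P[t][:,:2].astype(np.float32)),P[t].mean(0))
    # knob: dark, z>.22
    k=(p.max(-1)<70)&(np.hypot(P[...,0]-.55,P[...,1]-.15)<.06)&(P[...,2]>.215)&(P[...,2]<.27)
    if k.sum(): print("knob",k.sum(),P[k].mean(0),P[k].min(0),P[k].max(0))
```

```text
wrist 7974 ((0.49273452162742615, 0.03921441733837128), (0.08811401575803757, 0.2047923356294632), 12.724156379699707) [[0.42719998955726624, 0.12939999997615814], [0.4722999930381775, -0.07039999961853027], [0.5583000183105469, -0.050999999046325684], [0.5131999850273132, 0.14880000054836273]] 0.0061567583869092946
lid 519 ((0.4760105609893799, -0.18958669900894165), 0.030406007543206215) [ 0.48342948 -0.19183796  0.01046462]
knob 34 [0.55017435 0.13191723 0.21895106] [0.54316804 0.12789473 0.21518634] [0.55414168 0.13354637 0.22507525]
side 1261 ((0.5271148085594177, 0.043709829449653625), (0.16311810910701752, 0.21213065087795258), 12.823040008544922) [[0.42399999499320984, 0.1289999932050705], [0.47110000252723694, -0.07779999822378159], [0.6302000284194946, -0.041600000113248825], [0.5831000208854675, 0.16519999504089355]] 0.009230750230214784
tin 308 ((0.4818616807460785, -0.31863388419151306), 0.03070765547454357) [ 0.48111853 -0.31945758  0.06314955]
lid 208 ((0.46959009766578674, -0.19163529574871063), 0.0320504829287529) [ 0.46901442 -0.19169669  0.01396934]
knob 22 [0.54284078 0.13399106 0.25352513] [0.53457472 0.1290135  0.24488794] [0.55232418 0.13861211 0.25826439]
scene 596 ((0.5295153856277466, 0.049047842621803284), (0.1618669331073761, 0.2038799375295639), 13.261977195739746) [[0.42739999294281006, 0.12970000505447388], [0.4740999937057495, -0.06870000064373016], [0.6316999793052673, -0.031599998474121094], [0.5849000215530396, 0.16680000722408295]] 0.007403998569172149
tin 70 ((0.48476603627204895, -0.31788167357444763), 0.032263949513435364) [ 0.49421898 -0.3185362   0.06140781]
lid 106 ((0.4727729558944702, -0.18633942306041718), 0.03160547837615013) [ 0.4743735  -0.18714936  0.01237564]
knob 59 [0.54986339 0.14778287 0.25031759] [0.53549794 0.13351442 0.23862338] [0.56143432 0.15677619 0.26141964]
```

Emit:
send_rows(translation=[[-0.25,-0.25,0],[-0.4,-0.5,0],[-0.4,-0.75,0],[-0.4,-1,0],[-0.4,-1,0],[-0.4,-1,0]], turn=[[0,0,-0.04],[0,0,-0.08],[0,0,-0.12],[0,0,-0.16],[0,0,-0.2],[0,0,-0.2145]], claw=[1,1,1,1,1,1])

```text
t: 0.65
eef_pos: [0.5388, -0.1528, 0.2301]
tcp_rot: [-2.838, -1.345, 0.002]
ft_force: [-0.5, 1.1, -0.4]
finger_gap: 0.0854
```

Emit:
send_rows(translation=[[-0.2,-0.25,0],[-0.4,-0.5,0],[-0.4,-0.75,0],[-0.4,-1,0],[-0.4,-1,0],[-0.4,-1,0],[-0.4,-1,0]], turn=[[0,0,-0.04],[0,0,-0.08],[0,0,-0.12],[0,0,-0.16],[0,0,-0.2],[0,0,-0.2145],[0,0,-0.2145]], claw=[1,1,1,1,1,1,1])

```text
t: 1.23
eef_pos: [0.4781, -0.3037, 0.2296]
tcp_rot: [-3.123, -0.324, 0.002]
ft_force: [-0.0, 0.9, -0.3]
finger_gap: 0.0851
```

```bash
cat > tin.py <<'E'
from h import *
import sys
st=monitor.observe(); p,d=optics.get_image("wrist"); k=sys.argv[1]
cv2.imwrite(f"pics/w{k}.png",p); P=cloud("wrist",d,st); np.save(f"pics/w{k}P.npy",P)
print({a:np.round(v,4) for a,v in st.items() if a in("t","eef_pos","tcp_rot","ft_force","q")})
t=(P[...,2]>.056)&(P[...,2]<.064)&(np.hypot(P[...,0]-.485,P[...,1]+.315)<.05)&(d>0)
print(t.sum(),cv2.minEnclosingCircle(P[t][:,:2].astype(np.float32)),P[t].mean(0))
E
python3 tin.py 1
```

```text
{'t': np.float64(1.2333), 'q': array([-6.5690e-01,  4.3300e-02,  1.5835e+00,  8.0000e-04,  1.5174e+00,
        7.0720e-01]), 'eef_pos': array([ 0.4781, -0.3037,  0.2296]), 'tcp_rot': array([-3.1225e+00, -3.2380e-01,  2.1000e-03]), 'ft_force': array([-0.0226,  0.8665, -0.2992])}
2241 ((0.4837222397327423, -0.3162820339202881), 0.029893897473812103) [ 0.48429047 -0.31597185  0.06018121]
```

View pics/w1.png

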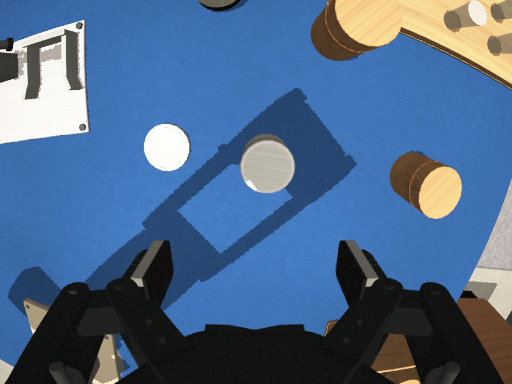

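Emit:
send_rows(translation=[[0.037,-0.084,-0.25],[0.037,-0.084,-0.5],[0.037,-0.084,-0.75],[0.037,-0.084,-0.9],[0.037,-0.084,-0.9]], turn=[[0,0,0.005],[0,0,0.005],[0,0,0.005],[0,0,0.005],[0,0,0.005]], claw=[1,1,1,1,1], grip_force=30)

```text
t: 1.7
eef_pos: [0.4804, -0.312, 0.0877]
tcp_rot: [-3.11, -0.361, 0.014]
ft_force: [-0.4, 1.1, -0.5]
finger_gap: 0.0852
```

```bash
python3 tin.py 2
```

```text
{'t': np.float64(1.7), 'q': array([-6.6610e-01,  1.8440e-01,  1.6983e+00,  8.0000e-04,  1.2726e+00,
        6.7320e-01]), 'eef_pos': array([ 0.4804, -0.312 ,  0.0877]), 'tcp_rot': array([-3.1104, -0.3614,  0.0144]), 'ft_force': array([-0.3941,  1.0595, -0.5169])}
6401 ((0.4836151599884033, -0.31654849648475647), 0.030024180188775063) [ 0.4855795  -0.31581816  0.06023002]
```

View pics/w2.png

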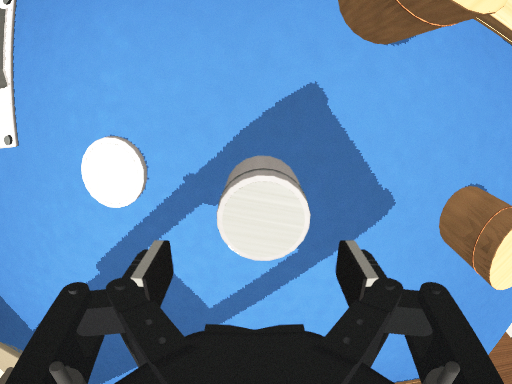

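Emit:
send_rows(translation=[[0.022,-0.029,-0.2],[0.022,-0.029,-0.35],[0.022,-0.029,-0.4],[0.022,-0.029,-0.4],[0.022,-0.029,-0.4]], turn=[[0,0,0],[0,0,0],[0,0,0],[0,0,0],[0,0,0]], claw=[1,1,1,1,1])

```text
t: 2.17
eef_pos: [0.4863, -0.3181, 0.0334]
tcp_rot: [-3.115, -0.363, 0.008]
ft_force: [-0.1, 0.6, 0.4]
finger_gap: 0.0853
```

```bash
python3 tin.py 3
```

```text
{'t': np.float64(2.1667), 'q': array([-6.6800e-01,  2.6830e-01,  1.7098e+00,  8.0000e-04,  1.1710e+00,
        6.7060e-01]), 'eef_pos': array([ 0.4863, -0.3181,  0.0334]), 'tcp_rot': array([-3.1147, -0.3627,  0.0075]), 'ft_force': array([-0.1429,  0.608 ,  0.3525])}
10985 ((0.491142600774765, -0.3132515251636505), 0.04919326677918434) [ 0.48721026 -0.31539132  0.06015365]
```

Emit:
send_rows(translation=[[-0.017,0.011,-0.06],[-0.017,0.011,-0.11],[-0.017,0.011,-0.11],[-0.017,0.011,-0.11]], turn=[[0,0,0],[0,0,0],[0,0,0],[0,0,0]], claw=[1,1,1,0.8])

```text
t: 2.55
eef_pos: [0.4838, -0.3166, 0.0171]
tcp_rot: [-3.115, -0.362, 0.007]
ft_force: [-0.1, -0.1, 0.4]
finger_gap: 0.0768
```

Emit:
send_rows(translation=[[0,0,0],[0,0,0],[0,0,0],[0,0,0],[0,0,0],[0,0,0]], turn=[[0,0,0],[0,0,0],[0,0,0],[0,0,0],[0,0,0],[0,0,0]], claw=[-1,-1,-1,-1,-1,-1], grip_force=30)

```text
t: 3.05
eef_pos: [0.4839, -0.3166, 0.0174]
tcp_rot: [-3.115, -0.363, 0.007]
ft_force: [-1.5, 1.3, 3.2]
finger_gap: 0.0592
```

Emit:
send_rows(translation=[[0,0,0.1],[0,0,0.3],[0,0,0.5],[0,0,0.667],[0,0,0.667]], turn=[[0,0,0],[0,0,0],[0,0,0],[0,0,0],[0,0,0]], claw=[-1,-1,-1,-1,-1])

```text
t: 3.47
eef_pos: [0.4867, -0.3189, 0.1235]
tcp_rot: [3.12, 0.363, 0.003]
ft_force: [1.3, -1.4, -0.6]
finger_gap: 0.0594
```

Emit:
send_rows(translation=[[0.02,0.2,0],[0.04,0.4,0],[0.05,0.6,0],[0.05,0.8,0],[0.05,0.95,0],[0.05,1,0],[0.05,1,0]], turn=[[0,0,0],[0,0,0],[0,0,0],[0,0,0],[0,0,0],[0,0,0],[0,0,0]], claw=[-1,-1,-1,-1,-1,-1,-1])

```text
t: 4.05
eef_pos: [0.4936, -0.1669, 0.1221]
tcp_rot: [-3.12, -0.367, -0.001]
ft_force: [0.5, -0.3, -3.1]
finger_gap: 0.0595
```

Emit:
send_rows(translation=[[0.02,0.2,0],[0.04,0.4,0],[0.05,0.6,0],[0.05,0.8,0],[0.05,0.95,0],[0.05,1,0],[0.05,1,0],[0.05,1,0]], turn=[[0,0,0],[0,0,0],[0,0,0],[0,0,0],[0,0,0],[0,0,0],[0,0,0],[0,0,0]], claw=[-1,-1,-1,-1,-1,-1,-1,-1])

```text
t: 4.72
eef_pos: [0.5011, -0.0179, 0.1217]
tcp_rot: [3.12, 0.367, -0.0]
ft_force: [0.5, -1.0, -2.8]
finger_gap: 0.0596
```

```bash
python3 tin.py 4 2>&1 | head -1
python3 - <<'E'
from h import *
P=np.load("pics/w4P.npy"); p=cv2.imread("pics/w4.png").astype(int)
m=(p[...,2]>70)&(p[...,2]>.75*p[...,0])&(abs(P[...,2]-.0065)<.004)
mm,lab,s,_=cv2.connectedComponentsWithStats(m.astype(np.uint8)); m=lab==1+np.argmax(s[1:,4])
r=cv2.minAreaRect(P[m][:,:2].astype(np.float32));print(r,cv2.boxPoints(r))
E
```

```text
tin.py:7: RuntimeWarning: Mean of empty slice.
((0.5010706782341003, 0.04265342652797699), (0.10630766302347183, 0.2071007341146469), 17.18166732788086) [[ 0.41969994  0.12588087]
 [ 0.480878   -0.07197756]
 [ 0.58244145 -0.04057401]
 [ 0.52126336  0.15728441]]
```

View pics/w4.png

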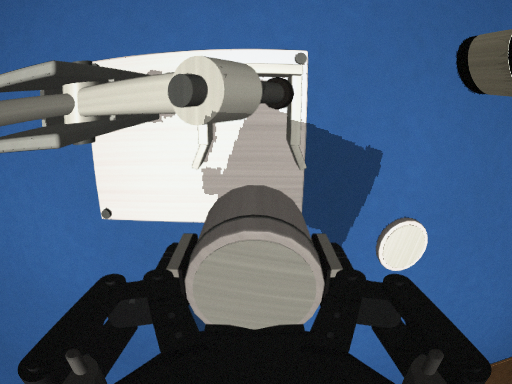

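```bash
cat >> h.py <<'E'
A=np.radians(12.85); EX=np.array([np.cos(A),np.sin(A)]); EY=np.array([-np.sin(A),np.cos(A)]); O=np.array([.5637,.0016])
def tojig(P): q=P[...,:2]-O; return np.stack([q@EX,q@EY,P[...,2]],-1)
def toworld(x,y): return O+x*EX+y*EY
E
python3 - <<'E'
from h import *
for k in ("w4P","wristP"):
    J=tojig(np.load(f"pics/{k}.npy"))
    m=(abs(J[...,2]-.036)<.0025)&(abs(J[...,1])<.06)&(J[...,0]>-.06)&(J[...,0]<.06)
    q=J[m]*1000; print(k,m.sum())
    for lo in range(-50,50,10):
        s=q[(q[:,0]>=lo)&(q[:,0]<lo+10)]
        for sg in (-1,1):
            z=s[s[:,1]*sg>0][:,1]
            if len(z)>3: print(lo,sg,len(z),np.percentile(z,[2,50,98]).round(1))
    b=q[(q[:,0]>20)&(abs(q[:,1])<25)]; 
    if len(b): print("back",np.percentile(b[:,0],[2,50,98]))
print(toworld(-.065,0), tojig(np.array([.5011,-.0179,0])))
E
```

```text
w4P 1298
-50 -1 33 [-45.8 -42.5 -39.7]
-50 1 30 [39.9 42.3 45.3]
-40 -1 105 [-44.2 -39.9 -35.7]
-40 1 93 [35.8 39.8 43.8]
-30 -1 115 [-40.2 -36.2 -32.2]
-30 1 106 [32.5 36.3 39.8]
-20 -1 140 [-40.  -35.9 -32. ]
-20 1 135 [31.7 35.6 39.6]
-10 -1 131 [-39.5 -35.7 -32.2]
-10 1 11 [32.3 35.4 39.2]
0 -1 137 [-39.8 -35.8 -31.8]
10 -1 106 [-39.6 -36.5 -33.3]
20 -1 126 [-39.5 -35.6 -32.2]
30 -1 29 [-39.1 -26.   -0.6]
back [30.44518607 33.43915922 38.40517163]
wristP 504
-50 -1 17 [-45.5 -42.3 -39.3]
-50 1 19 [38.9 42.5 45.7]
-40 -1 44 [-44.2 -39.7 -35.5]
-40 1 44 [36.3 40.2 44.1]
-30 -1 28 [-39.9 -37.3 -33.9]
-30 1 53 [32.6 36.6 40.3]
-20 1 34 [32.3 36.5 40.3]
10 -1 44 [-39.7 -35.  -31.9]
10 1 66 [32.2 36.2 40.3]
20 -1 58 [-39.8 -35.4 -31.8]
20 1 64 [32.1 36.2 40.1]
30 -1 16 [-37.1 -27.5  -2.1]
30 1 17 [ 7.8 31.1 40.3]
back [30.7501157  38.60970799 38.81297903]
[ 0.50032788 -0.01285596] [-0.06536901 -0.00508943  0.        ]
```

Emit:
send_rows(translation=[[-0.025,0.03,-0.15],[-0.025,0.03,-0.35],[-0.025,0.03,-0.5],[-0.025,0.03,-0.58],[-0.025,0.03,-0.6],[-0.025,0.03,-0.6],[-0.025,0.03,-0.6]], turn=[[0,0,0],[0,0,0],[0,0,0],[0,0,0],[0,0,0],[0,0,0],[0,0,0]], claw=[-1,-1,-1,-1,-1,-1,-1])

```text
t: 5.35
eef_pos: [0.4985, -0.0145, 0.0331]
tcp_rot: [3.119, 0.365, 0.002]
ft_force: [0.9, 0.6, -3.3]
finger_gap: 0.0592
```

Emit:
send_rows(translation=[[0,0,0],[0,0,0]], turn=[[0,0,0],[0,0,0]], claw=[-1,-1])

```text
t: 5.52
eef_pos: [0.5003, -0.0149, 0.035]
tcp_rot: [3.118, 0.364, 0.008]
ft_force: [0.9, -0.1, -3.3]
finger_gap: 0.0595
```

Emit:
send_rows(translation=[[-0.018,0.008,-0.03],[-0.018,0.008,-0.06],[-0.018,0.008,-0.07],[-0.018,0.008,-0.07],[-0.018,0.008,-0.07]], turn=[[0,0,0],[0,0,0],[0,0,0],[0,0,0],[0,0,0]], claw=[-1,-1,-1,-1,-1])

```text
t: 5.93
eef_pos: [0.4972, -0.0136, 0.0242]
tcp_rot: [3.119, 0.365, 0.007]
ft_force: [-0.3, 0.3, -3.1]
finger_gap: 0.0595
```

Emit:
send_rows(translation=[[0,0,-0.005],[0,0,-0.005],[0,0,-0.005]], turn=[[0,0,0],[0,0,0],[0,0,0]], claw=[-1,-1,-1])

```text
t: 6.18
eef_pos: [0.4974, -0.0136, 0.0237]
tcp_rot: [3.119, 0.365, 0.007]
ft_force: [0.1, 0.4, -1.1]
finger_gap: 0.0594
```

Emit:
send_rows(translation=[[0,0,-0.003],[0,0,-0.003],[0,0,-0.003],[0,0,-0.003],[0,0,-0.003],[0,0,-0.003],[0,0,-0.003]], turn=[[0,0,0],[0,0,0],[0,0,0],[0,0,0],[0,0,0],[0,0,0],[0,0,0]], claw=[-1,0.3,0.6,1,1,1,1])

```text
t: 6.77
eef_pos: [0.4975, -0.0137, 0.0232]
tcp_rot: [3.118, 0.365, 0.008]
ft_force: [0.1, -0.1, -1.0]
finger_gap: 0.0857
```

Emit:
send_rows(translation=[[-0.1,-0.023,0],[-0.23,-0.052,0],[-0.36,-0.082,0.01],[-0.45,-0.103,0.02],[-0.487,-0.111,0.02],[-0.487,-0.111,0.02],[-0.487,-0.111,0.02]], turn=[[0,0,0],[0,0,0],[0,0,0],[0,0,0],[0,0,0],[0,0,0],[0,0,0]], claw=[1,1,1,1,1,1,0])

```text
t: 7.35
eef_pos: [0.4252, -0.0304, 0.0266]
tcp_rot: [3.118, 0.364, 0.01]
ft_force: [0.5, 0.2, 0.4]
finger_gap: 0.0754
```

```bash
python3 tin.py 5 2>&1 | grep t
python3 - <<'E'
from h import *
J=tojig(np.load("pics/w5P.npy"))
t=(abs(J[...,2]-.066)<.004)&(np.hypot(J[...,0]+.068,J[...,1])<.045)
print(t.sum(),cv2.minEnclosingCircle(J[t][:,:2].astype(np.float32)),J[t].mean(0))
E
```

```text
tin.py:7: RuntimeWarning: Mean of empty slice.
  print(t.sum(),cv2.minEnclosingCircle(P[t][:,:2].astype(np.float32)),P[t].mean(0))
  ret = um.true_divide(
{'t': np.float64(7.35), 'q': array([-1.9160e-01, -1.4500e-01,  2.1569e+00, -2.0000e-04,  1.1231e+00,
        1.1469e+00]), 'eef_pos': array([ 0.4252, -0.0304,  0.0266]), 'tcp_rot': array([3.1183, 0.3639, 0.0098]), 'ft_force': array([0.5335, 0.2074, 0.4039])}
21059 ((-0.06774422526359558, -0.00027660763589665294), 0.030286282300949097) [-0.06764336  0.00018786  0.06623183]
```

View pics/w5.png

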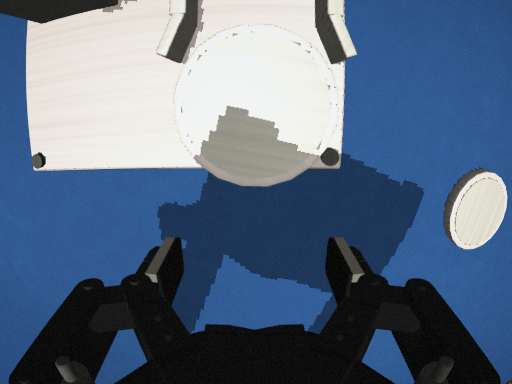

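Emit:
send_rows(translation=[[0.02,0.005,0],[0.06,0.014,0],[0.1,0.022,0],[0.13,0.03,0],[0.13,0.03,0],[0.13,0.03,0],[0.13,0.03,0]], turn=[[0.007,-0.03,0],[0.015,-0.065,0],[0.023,-0.1,0],[0.0309,-0.1354,0],[0.0309,-0.1354,0],[0.0309,-0.1354,0],[0.0309,-0.1354,0]], claw=[-1,-1,-1,-1,-1,-1,-1])

```text
t: 7.98
eef_pos: [0.4489, -0.0266, 0.0261]
tcp_rot: [-3.003, -0.349, -0.66]
ft_force: [-0.3, 0.0, -0.7]
finger_gap: 0.0001
```

```bash
cat > s.py <<'E'
from h import *
st=monitor.observe(); R=Rn.from_rotvec(st['tcp_rot']).as_matrix()
f=st['ft_force']; 
print("t",round(st['t'],2),"jig mm",(tojig(st['eef_pos'])*1000).round(1),"toolz jig",np.round([R[:2,2]@EX,R[:2,2]@EY,R[2,2]],3),"toolx",np.round([R[:2,0]@EX,R[:2,0]@EY,R[2,0]],3),"F jig",np.round([f[:2]@EX,f[:2]@EY,f[2]],2),"q",st['q'].round(3))
E
python3 s.py
```

```text
t 7.98 jig mm [-118.2   -2.    26.1] toolz jig [ 0.419  0.001 -0.908] toolx [0.908 0.007 0.419] F jig [-0.24  0.07 -0.73] q [-0.368 -0.5    2.496  0.331  0.807  0.782]
```

Emit:
send_rows(translation=[[0.03,0.02,-0.005],[0.06,0.026,-0.01],[0.095,0.034,-0.01],[0.13,0.042,-0.01],[0.165,0.05,-0.01],[0.2,0.058,-0.01],[0.23,0.066,-0.01],[0.257,0.072,-0.01]], turn=[[0,0,0],[0,0,0],[0,0,0],[0,0,0],[0,0,0],[0,0,0],[0,0,0],[0,0,0]], claw=[-1,-1,-1,-1,-1,-1,-1,-1])

```text
t: 8.65
eef_pos: [0.4879, -0.0156, 0.0245]
tcp_rot: [-3.003, -0.349, -0.66]
ft_force: [-1.6, 0.4, -0.7]
finger_gap: 0.0002
```

```bash
python3 s.py;python3 tin.py 6 2>&1 | grep -c t
python3 - <<'E'
from h import *
J=tojig(np.load("pics/w6P.npy"))
t=(abs(J[...,2]-.066)<.004)&(abs(J[...,0]+.03)<.075)&(abs(J[...,1])<.033)
print(t.sum(),cv2.minEnclosingCircle(J[t][:,:2].astype(np.float32)),J[t].mean(0))
E
```

```text
t 8.65 jig mm [-77.7   0.1  24.5] toolz jig [ 0.419  0.001 -0.908] toolx [0.908 0.007 0.419] F jig [-1.5   0.71 -0.71] q [-0.296 -0.342  2.392  0.317  0.736  0.845]
5
15718 ((-0.05708714574575424, 0.0006594176520593464), 0.047992926090955734) [-0.04300875 -0.00026436  0.06703357]
```

View pics/w6.png

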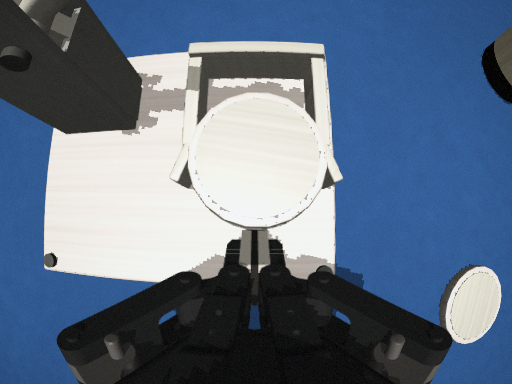

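Emit:
send_rows(translation=[[0.03,0.007,0],[0.06,0.014,0],[0.09,0.02,0],[0.12,0.027,0],[0.15,0.034,0],[0.175,0.04,0],[0.195,0.044,0],[0.2,0.045,0]], turn=[[0,0,0],[0,0,0],[0,0,0],[0,0,0],[0,0,0],[0,0,0],[0,0,0],[0,0,0]], claw=[-1,-1,-1,-1,-1,-1,-1,-1])

```text
t: 9.37
eef_pos: [0.5191, -0.0089, 0.025]
tcp_rot: [-3.003, -0.349, -0.661]
ft_force: [-1.0, -0.7, -1.1]
finger_gap: 0.0
```

```bash
python3 s.py
```

```text
t 9.37 jig mm [-45.8  -0.3  25. ] toolz jig [ 0.42   0.    -0.908] toolx [0.908 0.007 0.42 ] F jig [-1.16 -0.47 -1.11] q [-0.254 -0.236  2.31   0.305  0.701  0.888]
```

Emit:
send_rows(translation=[[0.008,0.002,0],[0.015,0.0035,0],[0.022,0.005,0],[0.022,0.005,0]], turn=[[0,0,0],[0,0,0],[0,0,0],[0,0,0]], claw=[-1,-1,-1,-1])

```text
t: 9.7
eef_pos: [0.5225, -0.0082, 0.0251]
tcp_rot: [-3.003, -0.349, -0.662]
ft_force: [-0.8, -0.2, -0.9]
finger_gap: -0.0001
```

Emit:
send_rows(translation=[[0.006,0.0015,0],[0.006,0.0015,0]], turn=[[0,0,0],[0,0,0]], claw=[-1,-1])

```text
t: 9.87
eef_pos: [0.5235, -0.0079, 0.0252]
tcp_rot: [-3.003, -0.349, -0.662]
ft_force: [-1.5, -0.5, -1.7]
finger_gap: -0.0001
```

```bash
python3 s.py
```

```text
t 9.87 jig mm [-41.3  -0.3  25.2] toolz jig [ 0.42   0.    -0.907] toolx [0.907 0.007 0.42 ] F jig [-1.57 -0.12 -1.72] q [-0.249 -0.222  2.299  0.303  0.697  0.894]
```

Emit:
send_rows(translation=[[0.006,0.0015,0],[0.006,0.0015,0]], turn=[[0,0,0],[0,0,0]], claw=[-1,-1])

```text
t: 10.03
eef_pos: [0.5246, -0.0077, 0.0253]
tcp_rot: [-3.003, -0.349, -0.662]
ft_force: [-1.8, 0.1, -0.8]
finger_gap: -0.0001
```

Emit:
send_rows(translation=[[0.006,0.0015,0],[0.006,0.0015,0]], turn=[[0,0,0],[0,0,0]], claw=[-1,-1])

```text
t: 10.2
eef_pos: [0.5256, -0.0075, 0.0253]
tcp_rot: [-3.003, -0.349, -0.663]
ft_force: [-1.2, 0.1, -1.3]
finger_gap: -0.0003
```

```bash
python3 s.py
```

```text
t 10.2 jig mm [-39.2  -0.4  25.3] toolz jig [ 0.421  0.    -0.907] toolx [0.907 0.007 0.421] F jig [-1.14  0.38 -1.28] q [-0.246 -0.216  2.293  0.302  0.695  0.897]
```

Emit:
send_rows(translation=[[0.006,0.0015,0],[0.006,0.0015,0]], turn=[[0,0,0],[0,0,0]], claw=[-1,-1])

```text
t: 10.37
eef_pos: [0.5266, -0.0073, 0.0253]
tcp_rot: [-3.003, -0.349, -0.663]
ft_force: [-1.9, -0.4, -1.3]
finger_gap: 0.0002
```

Emit:
send_rows(translation=[[0.006,0.0015,0],[0.006,0.0015,0]], turn=[[0,0,0],[0,0,0]], claw=[-1,-1])

```text
t: 10.53
eef_pos: [0.5268, -0.0069, 0.0247]
tcp_rot: [-3.003, -0.349, -0.66]
ft_force: [-4.6, -0.7, -0.8]
finger_gap: 0.0003
```

```bash
python3 s.py;python3 tin.py 7 2>&1 | grep -c t
python3 - <<'E'
from h import *
J=tojig(np.load("pics/w7P.npy"))
t=(abs(J[...,2]-.066)<.004)&(J[...,0]>-.033)&(J[...,0]<.05)&(abs(J[...,1])<.033)
print(t.sum(),cv2.minEnclosingCircle(J[t][:,:2].astype(np.float32)),J[t].mean(0),J[t].min(0),J[t].max(0))
E
```

```text
t 10.53 jig mm [-37.9  -0.1  24.7] toolz jig [ 0.419  0.001 -0.908] toolx [0.908 0.007 0.419] F jig [-4.66  0.33 -0.76] q [-0.244 -0.21   2.289  0.301  0.694  0.899]
5
14751 ((0.00032578519312664866, -0.00020855371258221567), 0.029903387650847435) [-0.00107713 -0.00028236  0.06639185] [-0.02894298 -0.02975113  0.06317389] [0.02977359 0.02896115 0.06872747]
```

View pics/w7.png

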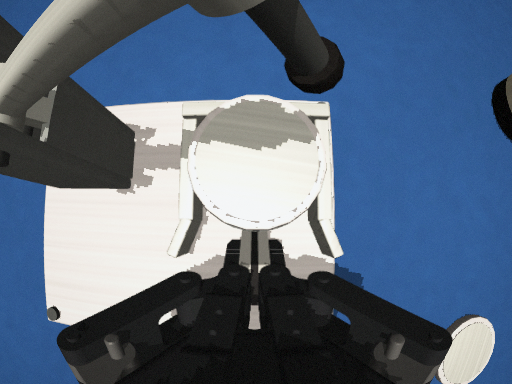

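Emit:
send_rows(translation=[[-0.04,-0.009,0],[-0.12,-0.027,0],[-0.25,-0.057,0],[-0.39,-0.089,0.05],[-0.39,-0.089,0.25],[-0.39,-0.089,0.5],[-0.39,-0.089,0.75],[-0.39,-0.089,1]], turn=[[0,0,0],[0,0,0],[0,0,0],[-0.008,0.035,0],[-0.0155,0.07,0],[-0.023,0.1,0],[-0.0309,0.1354,0],[-0.0309,0.1354,0]], claw=[-1,-1,-1,-1,-1,-1,-1,-1])

```text
t: 11.25
eef_pos: [0.4691, -0.02, 0.1752]
tcp_rot: [-3.12, -0.363, 0.02]
ft_force: [1.3, 0.3, -1.9]
finger_gap: -0.0002
```

Emit:
send_rows(translation=[[-0.04,0.17,0.15],[-0.08,0.34,0.3],[-0.12,0.52,0.37],[-0.16,0.7,0.37],[-0.2,0.87,0.37],[-0.22,0.98,0.37],[-0.22,0.98,0.37]], turn=[[0,0,0],[0,0,0],[0,0,0],[0,0,0],[0,0,0],[0,0,0],[0,0,0]], claw=[-1,-1,-1,-1,-1,-1,-1])

```text
t: 11.83
eef_pos: [0.4357, 0.1298, 0.2314]
tcp_rot: [-3.118, -0.367, 0.017]
ft_force: [-0.0, 0.4, 0.3]
finger_gap: -0.0
```

```bash
python3 s.py
```

```text
t 11.83 jig mm [-96.3 153.4 231.4] toolz jig [-0.01   0.003 -1.   ] toolx [ 1.    0.01 -0.01] F jig [0.07 0.44 0.28] q [ 0.175 -0.263  1.864  0.002  1.551  1.511]
```

Emit:
send_rows(translation=[[-0.03,0.14,0.01],[-0.06,0.27,0.01],[0.1,0.31,0.01],[0.3,0.356,0.01],[0.5,0.4,0.01],[0.653,0.436,0.01],[0.653,0.436,0.01],[0.653,0.436,0.01]], turn=[[0,0,0],[0,0,0],[0,0,0],[0,0,0],[0,0,0],[0,0,0],[0,0,0],[0,0,0]], claw=[-1,-1,-1,-1,-1,-1,-1,-1])

```text
t: 12.5
eef_pos: [0.5345, 0.1945, 0.2324]
tcp_rot: [-3.118, -0.366, 0.018]
ft_force: [0.2, -0.2, 1.0]
finger_gap: -0.0002
```

```bash
python3 s.py
python3 - <<'E'
from h import *
for n in ("scene","side"):
    p,d=optics.get_image(n); P=cloud(n,d); J=tojig(P)
    k=(p.max(-1)<75)&(np.hypot(J[...,0]-.014,J[...,1]-.143)<.03)&(J[...,2]>.22)&(J[...,2]<.27)
    print(n,k.sum(),J[k].mean(0),J[k].min(0),J[k].max(0))
    u,v=pix(n,[*toworld(.014,.12),.2])[0].astype(int)
    cv2.imwrite(f"pics/{n}8.png",cv2.resize(p[max(v-60,0):v+60,max(u-60,0):u+60],(600,600),interpolation=2))
E
```

```text
t 12.5 jig mm [ 14.4 194.5 232.4] toolz jig [-0.011  0.003 -1.   ] toolx [ 1.     0.01  -0.011] F jig [ 0.17 -0.22  0.99] q [0.257 0.056 1.565 0.003 1.531 1.593]
scene 53 [0.01993626 0.14548702 0.25091761] [0.00722456 0.13139426 0.23964371] [0.03194175 0.15693488 0.25853937]
side 32 [0.0095443  0.13301716 0.25058664] [0.00054745 0.12682201 0.24042324] [0.01978951 0.13981204 0.26081983]
```

View pics/scene8.png

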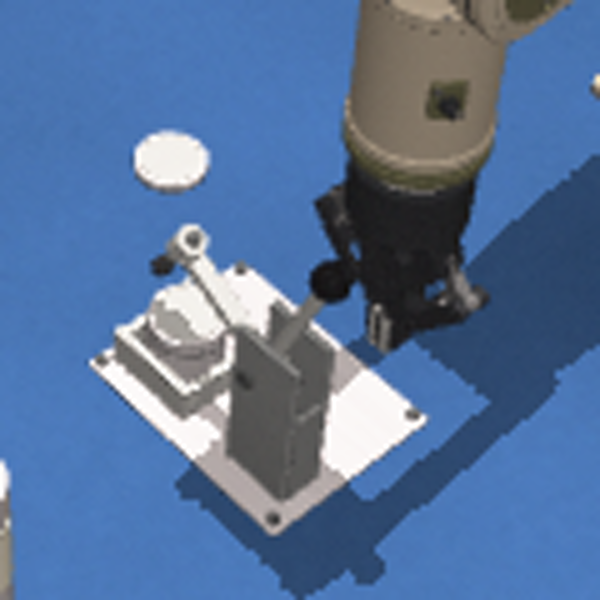

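View pics/side8.png

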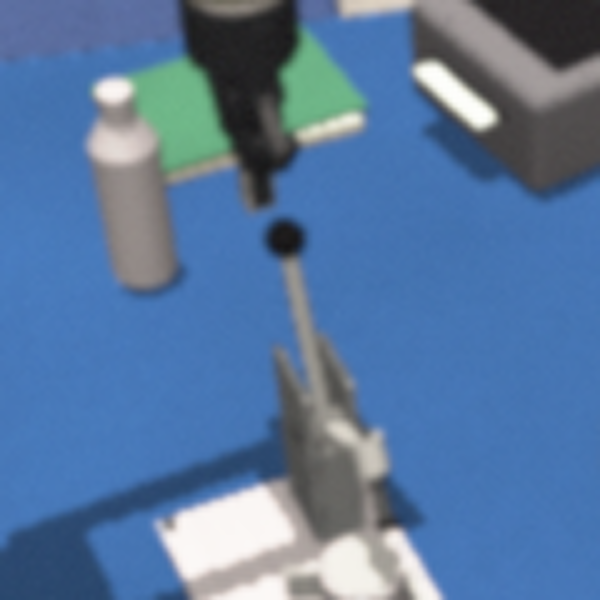

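Emit:
send_rows(translation=[[0,0,0],[0,0,0],[0,0,0],[0,0,0],[0,0,0],[0,0,0],[0,0,0],[0,0,0]], turn=[[0,0,0.038],[0,0,0.076],[0,0,0.114],[0,0,0.152],[0,0,0.19],[0,0,0.228],[0,0,0.266],[0,0,0.3]], claw=[-1,-1,-1,-1,-1,-1,-1,-1])

```text
t: 13.27
eef_pos: [0.5327, 0.1943, 0.2338]
tcp_rot: [2.605, 1.75, -0.015]
ft_force: [-1.4, 1.3, 1.3]
finger_gap: 0.0001
```

Emit:
send_rows(translation=[[0,0,0],[0,0,0],[0,0,0],[0,0,0],[0,0,0],[0,0,0],[0,0,0]], turn=[[0,0,0.038],[0,0,0.076],[0,0,0.114],[0,0,0.152],[0,0,0.19],[0,0,0.2],[0,0,0.2]], claw=[-1,-1,-1,-1,-1,-1,-1])

```text
t: 13.85
eef_pos: [0.5321, 0.1939, 0.2345]
tcp_rot: [1.933, 2.468, -0.011]
ft_force: [0.7, 0.3, 0.7]
finger_gap: -0.0001
```

```bash
python3 s.py
```

```text
t 13.85 jig mm [ 11.9 194.5 234.5] toolz jig [-0.001 -0.01  -1.   ] toolx [-0.018  1.    -0.01 ] F jig [0.74 0.09 0.66] q [ 0.265  0.04   1.577 -0.01   1.525  0.024]
```

Emit:
send_rows(translation=[[0.012,-0.04,0],[0.025,-0.08,0],[0.036,-0.115,0],[0.046,-0.144,0],[0.046,-0.144,0]], turn=[[0,0,0],[0,0,0],[0,0,0],[0,0,0],[0,0,0]], claw=[-1,-1,-1,-1,-1])

```text
t: 14.27
eef_pos: [0.5393, 0.1711, 0.2345]
tcp_rot: [1.935, 2.466, -0.011]
ft_force: [0.6, -0.1, -0.6]
finger_gap: 0.0005
```

```bash
python3 s.py
```

```text
t 14.27 jig mm [ 13.9 170.6 234.5] toolz jig [-0.001 -0.01  -1.   ] toolx [-0.016  1.    -0.01 ] F jig [ 0.56 -0.25 -0.65] q [ 0.223  0.039  1.579 -0.01   1.525 -0.017]
```

Emit:
send_rows(translation=[[0.003,-0.013,0],[0.006,-0.026,0],[0.006,-0.026,0]], turn=[[0,0,0],[0,0,0],[0,0,0]], claw=[-1,-1,-1])

```text
t: 14.52
eef_pos: [0.5401, 0.1678, 0.2345]
tcp_rot: [1.935, 2.467, -0.01]
ft_force: [-0.8, 3.0, 1.0]
finger_gap: 0.0003
```

Emit:
send_rows(translation=[[0.0015,-0.0065,0],[0.003,-0.013,0],[0.003,-0.013,0]], turn=[[0,0,0],[0,0,0],[0,0,0]], claw=[-1,-1,-1])

```text
t: 14.77
eef_pos: [0.5403, 0.1671, 0.2347]
tcp_rot: [1.935, 2.47, -0.007]
ft_force: [-2.0, 6.8, 1.1]
finger_gap: -0.0
```

```bash
python3 s.py
```

```text
t 14.77 jig mm [ 14.  166.6 234.7] toolz jig [-0.001 -0.006 -1.   ] toolx [-0.017  1.    -0.006] F jig [-0.4   7.08  1.09] q [ 0.213  0.037  1.58  -0.006  1.525 -0.028]
```

Emit:
send_rows(translation=[[0.0045,-0.0195,0],[0.0065,-0.027,0]], turn=[[0,0,0],[0,0,0]], claw=[-1,-1])

```text
t: 14.93
eef_pos: [0.5409, 0.1649, 0.2355]
tcp_rot: [1.934, 2.473, -0.003]
ft_force: [-5.0, 9.5, 6.4]
finger_gap: 0.0004
```

```bash
python3 s.py
```

```text
t 14.93 jig mm [ 14.1 164.3 235.5] toolz jig [-0.    -0.003 -1.   ] toolx [-0.019  1.    -0.003] F jig [-2.79 10.42  6.45] q [ 0.207  0.036  1.58  -0.003  1.526 -0.036]
```

Emit:
send_rows(translation=[[0.0045,-0.0195,0.008],[0.0075,-0.0325,0.013],[0.01,-0.042,0.016]], turn=[[0,0,0],[0,0,0],[0,0,0]], claw=[-1,-1,-1])

```text
t: 15.18
eef_pos: [0.542, 0.1599, 0.2381]
tcp_rot: [1.934, 2.475, -0.002]
ft_force: [-3.7, 7.1, 2.1]
finger_gap: -0.0005
```

```bash
python3 s.py
```

```text
t 15.18 jig mm [ 14.  159.2 238.1] toolz jig [-0.001 -0.001 -1.   ] toolx [-0.02   1.    -0.001] F jig [-1.98  7.73  2.08] q [ 1.970e-01  3.400e-02  1.578e+00 -1.000e-03  1.530e+00 -4.700e-02]
```

Emit:
send_rows(translation=[[0.006,-0.0255,0.007],[0.009,-0.0385,0.01],[0.012,-0.0515,0.013],[0.015,-0.064,0.015]], turn=[[0,0,0],[0,0,0],[0,0,0],[0,0,0]], claw=[-1,-1,-1,-1])

```text
t: 15.52
eef_pos: [0.5439, 0.1518, 0.241]
tcp_rot: [-1.932, -2.476, -0.001]
ft_force: [-4.5, 7.5, 6.5]
finger_gap: -0.0
```

Emit:
send_rows(translation=[[0.006,-0.0255,0.005],[0.009,-0.0385,0.007],[0.012,-0.0515,0.009],[0.015,-0.064,0.01]], turn=[[0,0,0],[0,0,0],[0,0,0],[0,0,0]], claw=[-1,-1,-1,-1])

```text
t: 15.85
eef_pos: [0.546, 0.1435, 0.2434]
tcp_rot: [-1.93, -2.476, -0.004]
ft_force: [-4.5, 7.1, 7.0]
finger_gap: -0.0004
```

```bash
python3 s.py
```

```text
t 15.85 jig mm [ 14.3 142.3 243.4] toolz jig [ 0.001  0.003 -1.   ] toolx [-0.022  1.     0.003] F jig [-2.79  7.95  6.99] q [ 0.164  0.029  1.573  0.004  1.539 -0.083]
```

Emit:
send_rows(translation=[[0.006,-0.0255,0.006],[0.009,-0.0385,0.006],[0.012,-0.0515,0.006],[0.015,-0.064,0.006]], turn=[[0,0,0],[0,0,0],[0,0,0],[0,0,0]], claw=[-1,-1,-1,-1])

```text
t: 16.18
eef_pos: [0.5482, 0.1349, 0.2451]
tcp_rot: [-1.928, -2.476, -0.007]
ft_force: [-2.6, 5.4, 4.5]
finger_gap: 0.0002
```

```bash
python3 s.py
```

```text
t 16.18 jig mm [ 14.5 133.4 245.1] toolz jig [ 0.001  0.005 -1.   ] toolx [-0.023  1.     0.005] F jig [-1.32  5.86  4.5 ] q [ 0.147  0.028  1.571  0.005  1.542 -0.101]
```

Emit:
send_rows(translation=[[0.005,-0.022,0],[0.008,-0.035,0],[0.011,-0.048,0],[0.014,-0.06,0]], turn=[[0,0,0],[0,0,0],[0,0,0],[0,0,0]], claw=[-1,-1,-1,-1])

```text
t: 16.52
eef_pos: [0.5503, 0.1267, 0.2458]
tcp_rot: [-1.927, -2.477, -0.009]
ft_force: [-1.3, 4.5, 4.4]
finger_gap: 0.0001
```

Emit:
send_rows(translation=[[0.005,-0.022,0],[0.008,-0.035,0],[0.011,-0.048,0],[0.014,-0.06,0]], turn=[[0,0,0],[0,0,0],[0,0,0],[0,0,0]], claw=[-1,-1,-1,-1])

```text
t: 16.85
eef_pos: [0.5525, 0.1178, 0.2461]
tcp_rot: [-1.927, -2.477, -0.01]
ft_force: [-0.4, 3.4, 2.1]
finger_gap: 0.0002
```

```bash
python3 s.py
```

```text
t 16.85 jig mm [ 14.9 115.7 246.1] toolz jig [ 0.003  0.006 -1.   ] toolx [-0.024  1.     0.006] F jig [0.36 3.38 2.08] q [ 0.115  0.027  1.57   0.007  1.542 -0.134]
```

Emit:
send_rows(translation=[[0.004,-0.018,-0.004],[0.007,-0.031,-0.006],[0.01,-0.044,-0.008]], turn=[[0,0,0],[0,0,0],[0,0,0]], claw=[-1,-1,-1])

```text
t: 17.1
eef_pos: [0.5541, 0.1108, 0.2447]
tcp_rot: [-1.927, -2.477, -0.009]
ft_force: [-0.7, 2.1, 1.6]
finger_gap: 0.0
```

Emit:
send_rows(translation=[[0.004,-0.018,-0.004],[0.007,-0.031,-0.006],[0.01,-0.044,-0.008]], turn=[[0,0,0],[0,0,0],[0,0,0]], claw=[-1,-1,-1])

```text
t: 17.35
eef_pos: [0.5556, 0.1038, 0.2434]
tcp_rot: [-1.927, -2.477, -0.009]
ft_force: [-1.1, 2.2, 2.8]
finger_gap: 0.0
```

```bash
python3 s.py
```

```text
t 17.35 jig mm [ 14.9 101.4 243.4] toolz jig [ 0.002  0.006 -1.   ] toolx [-0.024  1.     0.006] F jig [-0.62  2.42  2.84] q [ 0.09   0.03   1.572  0.006  1.538 -0.158]
```

Emit:
send_rows(translation=[[0.004,-0.018,-0.004],[0.007,-0.031,-0.006],[0.01,-0.044,-0.008]], turn=[[0,0,0],[0,0,0],[0,0,0]], claw=[-1,-1,-1])

```text
t: 17.6
eef_pos: [0.5572, 0.0969, 0.242]
tcp_rot: [-1.928, -2.477, -0.009]
ft_force: [-1.3, 2.7, 1.8]
finger_gap: -0.0
```

```bash
python3 s.py
python3 - <<'E'
from h import *
for n in ("scene",):
    p,d=optics.get_image(n); P=cloud(n,d); J=tojig(P)
    u,v=pix(n,[*toworld(.014,.1),.18])[0].astype(int)
    cv2.imwrite(f"pics/{n}9.png",cv2.resize(p[v-60:v+60,u-60:u+60],(600,600),interpolation=2))
E
```

```text
t 17.6 jig mm [ 14.8  94.3 242. ] toolz jig [ 0.002  0.006 -1.   ] toolx [-0.024  1.     0.006] F jig [-0.68  2.88  1.81] q [ 0.077  0.031  1.573  0.006  1.536 -0.171]
```

View pics/scene9.png

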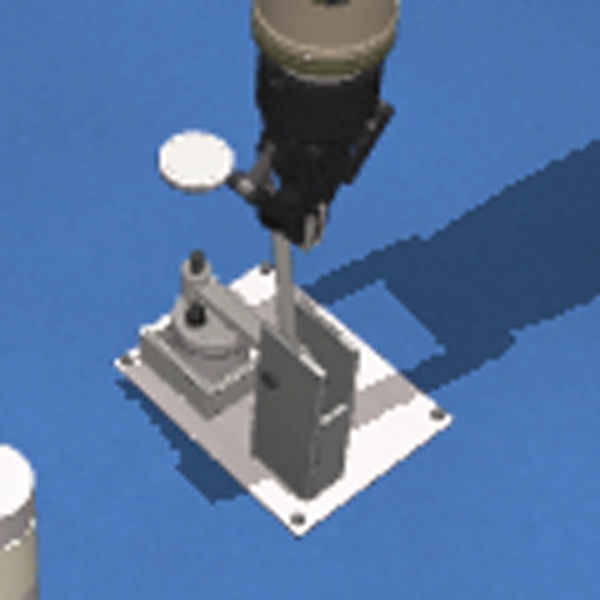

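Emit:
send_rows(translation=[[0.004,-0.018,-0.004],[0.006,-0.026,-0.006]], turn=[[0,0,0],[0,0,0]], claw=[-1,-1])

```text
t: 17.82
eef_pos: [0.5582, 0.0921, 0.2408]
tcp_rot: [-1.928, -2.477, -0.007]
ft_force: [-0.0, 1.3, 0.8]
finger_gap: 0.0002
```

```bash
python3 s.py
```

```text
t 17.82 jig mm [ 14.7  89.5 240.8] toolz jig [ 0.002  0.005 -1.   ] toolx [-0.023  1.     0.005] F jig [0.25 1.31 0.83] q [ 0.069  0.032  1.574  0.005  1.534 -0.178]
```

Emit:
send_rows(translation=[[0.003,-0.014,-0.004],[0.005,-0.022,-0.006]], turn=[[0,0,0],[0,0,0]], claw=[-1,-1])

```text
t: 17.98
eef_pos: [0.5589, 0.0884, 0.2397]
tcp_rot: [-1.929, -2.477, -0.007]
ft_force: [-0.4, 0.4, 1.3]
finger_gap: -0.0001
```

Emit:
send_rows(translation=[[0.003,-0.014,-0.004],[0.005,-0.022,-0.006]], turn=[[0,0,0],[0,0,0]], claw=[-1,-1])

```text
t: 18.15
eef_pos: [0.5597, 0.0846, 0.2385]
tcp_rot: [-1.929, -2.476, -0.006]
ft_force: [-0.0, 0.3, 0.1]
finger_gap: -0.0001
```

```bash
python3 s.py
python3 - <<'E'
from h import *
for n in ("scene","side"):
    p,d=optics.get_image(n); P=cloud(n,d); J=tojig(P)
    u,v=pix(n,[*toworld(.014,.08),.2])[0].astype(int)
    cv2.imwrite(f"pics/{n}10.png",cv2.resize(p[v-50:v+50,u-50:u+50],(600,600),interpolation=2))
E
```

```text
t 18.15 jig mm [ 14.6  81.8 238.5] toolz jig [ 0.001  0.005 -1.   ] toolx [-0.023  1.     0.005] F jig [0.04 0.33 0.12] q [ 0.056  0.035  1.576  0.005  1.53  -0.191]
```

View pics/scene10.png

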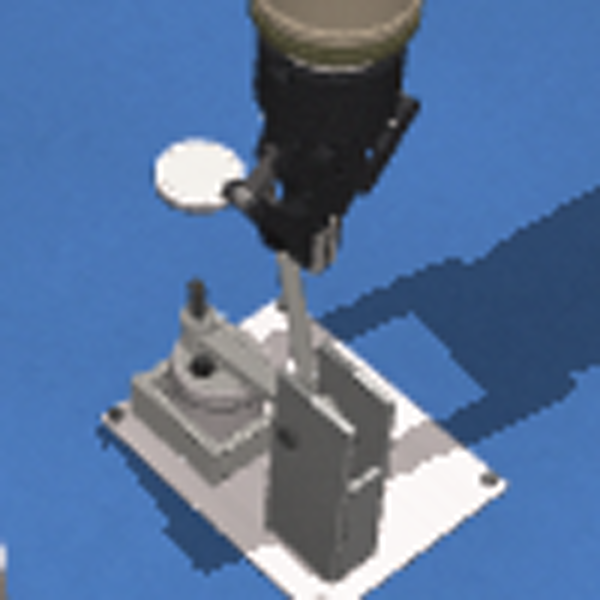

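View pics/side10.png

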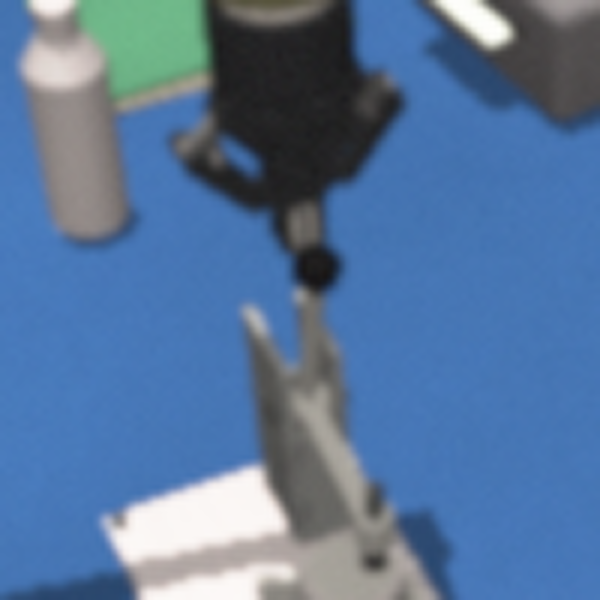

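Emit:
send_rows(translation=[[0.004,-0.014,-0.015],[0.006,-0.026,-0.03],[0.006,-0.026,-0.03]], turn=[[0,0,0],[0,0,0],[0,0,0]], claw=[-1,-1,-1])

```text
t: 18.5
eef_pos: [0.5603, 0.0802, 0.2332]
tcp_rot: [-1.929, -2.475, -0.005]
ft_force: [-0.3, 0.0, 0.2]
finger_gap: -0.0004
```

```bash
python3 s.py
python3 - <<'E'
from h import *
for n in ("scene","side"):
    p,d=optics.get_image(n); J=tojig(cloud(n,d))
    k=(p.max(-1)<75)&(abs(J[...,0]-.014)<.025)&(J[...,1]<.069)&(J[...,1]>0)&(J[...,2]>.22)&(J[...,2]<.27)
    print(n,k.sum(),J[k].mean(0),J[k].min(0),J[k].max(0))
E
```

```text
t 18.5 jig mm [ 14.2  77.4 233.2] toolz jig [ 0.     0.004 -1.   ] toolx [-0.022  1.     0.004] F jig [-0.27  0.09  0.15] q [ 0.049  0.038  1.582  0.004  1.522 -0.198]
scene 8 [0.02486186 0.0566598  0.24676438] [0.01538184 0.04828481 0.23367929] [0.02989106 0.06462969 0.2611987 ]
side 48 [0.00951295 0.04603316 0.25429437] [-0.00195479  0.03612467  0.2394669 ] [0.020522   0.06869861 0.26462562]
```

Emit:
send_rows(translation=[[0.0015,-0.0065,0],[0.0015,-0.0065,0]], turn=[[0,0,0],[0,0,0]], claw=[-1,-1])

```text
t: 18.77
eef_pos: [0.5606, 0.0794, 0.2336]
tcp_rot: [-1.929, -2.475, -0.005]
ft_force: [0.6, 0.1, -0.2]
finger_gap: -0.0002
```

Emit:
send_rows(translation=[[0.0015,-0.0065,0],[0.003,-0.013,0]], turn=[[0,0,0],[0,0,0]], claw=[-1,-1])

```text
t: 18.93
eef_pos: [0.5611, 0.0773, 0.2336]
tcp_rot: [-1.929, -2.476, -0.005]
ft_force: [0.2, -0.1, -0.3]
finger_gap: -0.0
```

Emit:
send_rows(translation=[[0.0015,-0.0065,0],[0.003,-0.013,0]], turn=[[0,0,0],[0,0,0]], claw=[-1,-1])

```text
t: 19.1
eef_pos: [0.5616, 0.0753, 0.2337]
tcp_rot: [-1.929, -2.476, -0.005]
ft_force: [0.4, -0.3, 0.5]
finger_gap: 0.0002
```

```bash
python3 s.py
```

```text
t 19.1 jig mm [ 14.4  72.3 233.7] toolz jig [ 0.001  0.004 -1.   ] toolx [-0.023  1.     0.004] F jig [ 0.31 -0.42  0.49] q [ 0.04   0.039  1.58   0.004  1.522 -0.207]
```

Emit:
send_rows(translation=[[0.0015,-0.0065,0],[0.0025,-0.011,0]], turn=[[0,0,0],[0,0,0]], claw=[-1,-1])

```text
t: 19.27
eef_pos: [0.5621, 0.0735, 0.2338]
tcp_rot: [-1.929, -2.476, -0.005]
ft_force: [0.5, 0.4, -0.2]
finger_gap: -0.0003
```

Emit:
send_rows(translation=[[0.0015,-0.0065,0],[0.0025,-0.011,0]], turn=[[0,0,0],[0,0,0]], claw=[-1,-1])

```text
t: 19.43
eef_pos: [0.5625, 0.0717, 0.2338]
tcp_rot: [-1.93, -2.476, -0.005]
ft_force: [0.1, -1.4, 0.4]
finger_gap: -0.0002
```

Emit:
send_rows(translation=[[0.0015,-0.0065,0],[0.0025,-0.011,0]], turn=[[0,0,0],[0,0,0]], claw=[-1,-1])

```text
t: 19.6
eef_pos: [0.5629, 0.0699, 0.2338]
tcp_rot: [-1.93, -2.476, -0.005]
ft_force: [-0.8, 0.9, 0.8]
finger_gap: 0.0001
```

```bash
python3 s.py
```

```text
t 19.6 jig mm [ 14.4  66.7 233.8] toolz jig [ 0.001  0.004 -1.   ] toolx [-0.022  1.     0.004] F jig [-0.59  1.1   0.76] q [ 0.03   0.041  1.579  0.004  1.522 -0.217]
```

Emit:
send_rows(translation=[[0.0015,-0.0065,0],[0.0015,-0.0065,0]], turn=[[0,0,0],[0,0,0]], claw=[-1,-1])

```text
t: 19.77
eef_pos: [0.5632, 0.0687, 0.2338]
tcp_rot: [-1.93, -2.476, -0.005]
ft_force: [0.0, 0.0, 0.3]
finger_gap: -0.0
```

Emit:
send_rows(translation=[[0.0015,-0.0065,0],[0.0015,-0.0065,0]], turn=[[0,0,0],[0,0,0]], claw=[-1,-1])

```text
t: 19.93
eef_pos: [0.5634, 0.0676, 0.2338]
tcp_rot: [-1.93, -2.476, -0.005]
ft_force: [0.3, 0.9, -0.2]
finger_gap: 0.0001
```

```bash
python3 s.py
```

```text
t 19.93 jig mm [ 14.4  64.4 233.8] toolz jig [ 0.001  0.004 -1.   ] toolx [-0.022  1.     0.004] F jig [ 0.45  0.81 -0.17] q [ 0.026  0.041  1.578  0.004  1.522 -0.22 ]
```

Emit:
send_rows(translation=[[0.0015,-0.0065,0],[0.0015,-0.0065,0]], turn=[[0,0,0],[0,0,0]], claw=[-1,-1])

```text
t: 20.1
eef_pos: [0.5636, 0.0666, 0.2337]
tcp_rot: [-1.93, -2.476, -0.005]
ft_force: [0.4, -0.1, 0.8]
finger_gap: 0.0
```

Emit:
send_rows(translation=[[0.0015,-0.0065,0],[0.0015,-0.0065,0]], turn=[[0,0,0],[0,0,0]], claw=[-1,-1])

```text
t: 20.27
eef_pos: [0.5638, 0.0658, 0.2336]
tcp_rot: [-1.929, -2.475, -0.005]
ft_force: [0.1, 1.9, -0.5]
finger_gap: -0.0001
```

```bash
python3 s.py;  python3 - <<'E'
from h import *
for n in ("side",):
    p,d=optics.get_image(n); P=cloud(n,d); J=tojig(P)
    u,v=pix(n,[*toworld(.014,.06),.22])[0].astype(int)
    cv2.imwrite(f"pics/{n}11.png",cv2.resize(p[v-50:v+50,u-50:u+50],(600,600),interpolation=2))
E
```

```text
t 20.27 jig mm [ 14.4  62.6 233.6] toolz jig [ 0.001  0.005 -1.   ] toolx [-0.022  1.     0.005] F jig [ 0.51  1.79 -0.52] q [ 0.023  0.042  1.577  0.005  1.522 -0.224]
```

View pics/side11.png

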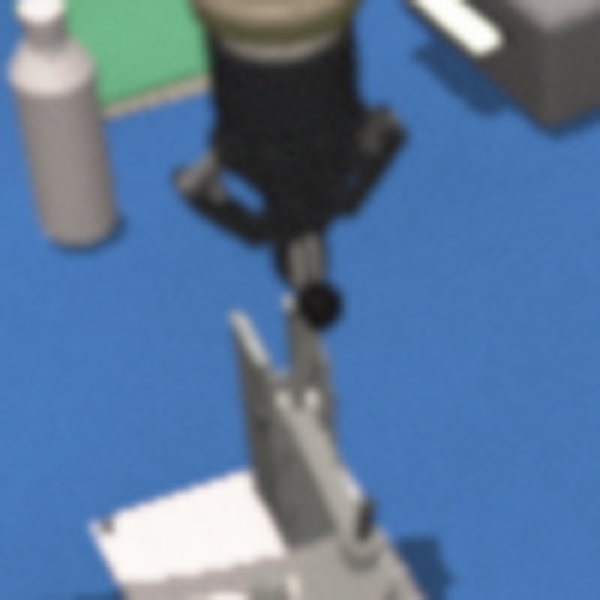

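Emit:
send_rows(translation=[[0.0015,-0.0065,0],[0.0015,-0.0065,0]], turn=[[0,0,0],[0,0,0]], claw=[-1,-1])

```text
t: 20.48
eef_pos: [0.5639, 0.0653, 0.2334]
tcp_rot: [-1.928, -2.475, -0.006]
ft_force: [-1.3, 3.5, -1.9]
finger_gap: -0.0
```

```bash
python3 s.py
```

```text
t 20.48 jig mm [ 14.4  62.  233.4] toolz jig [ 0.     0.005 -1.   ] toolx [-0.023  1.     0.005] F jig [-0.49  3.67 -1.88] q [ 0.021  0.043  1.577  0.005  1.522 -0.226]
```

Emit:
send_rows(translation=[[0.0015,-0.0065,0],[0.0015,-0.0065,0]], turn=[[0,0,0],[0,0,0]], claw=[-1,-1])

```text
t: 20.65
eef_pos: [0.564, 0.0648, 0.2333]
tcp_rot: [-1.927, -2.475, -0.007]
ft_force: [-0.0, 5.1, -0.9]
finger_gap: 0.0002
```

```bash
python3 s.py
```

```text
t 20.65 jig mm [ 14.4  61.6 233.3] toolz jig [ 0.     0.006 -1.   ] toolx [-0.023  1.     0.006] F jig [ 1.13  4.98 -0.92] q [ 0.02   0.043  1.577  0.006  1.523 -0.228]
```

Emit:
send_rows(translation=[[0.003,-0.013,0],[0.003,-0.013,0]], turn=[[0,0,0],[0,0,0]], claw=[-1,-1])

```text
t: 20.82
eef_pos: [0.5642, 0.0639, 0.233]
tcp_rot: [-1.925, -2.474, -0.009]
ft_force: [-0.8, 7.6, -1.7]
finger_gap: 0.0004
```

```bash
python3 s.py
```

```text
t 20.82 jig mm [ 14.3  60.7 233. ] toolz jig [ 0.     0.009 -1.   ] toolx [-0.024  1.     0.009] F jig [ 0.87  7.57 -1.65] q [ 0.017  0.044  1.577  0.008  1.523 -0.232]
```

Emit:
send_rows(translation=[[0.003,-0.013,0]], turn=[[0,0,0]], claw=[-1])

```text
t: 20.9
eef_pos: [0.5643, 0.0635, 0.2329]
tcp_rot: [-1.923, -2.474, -0.011]
ft_force: [-2.0, 10.9, 0.7]
finger_gap: 0.0002
```

```bash
python3 s.py
```

```text
t 20.9 jig mm [ 14.3  60.2 232.9] toolz jig [-0.     0.011 -1.   ] toolx [-0.025  1.     0.011] F jig [ 0.52 11.1   0.67] q [ 0.015  0.045  1.576  0.011  1.523 -0.235]
```

Emit:
send_rows(translation=[[0.003,-0.0125,0],[0.003,-0.0125,0]], turn=[[0,0,0],[0,0,0]], claw=[-1,-1])

```text
t: 21.07
eef_pos: [0.5644, 0.0632, 0.2328]
tcp_rot: [-1.92, -2.473, -0.013]
ft_force: [-2.4, 10.5, -0.4]
finger_gap: 0.0005
```

```bash
python3 s.py
```

```text
t 21.07 jig mm [ 14.3  59.9 232.8] toolz jig [-0.     0.014 -1.   ] toolx [-0.026  1.     0.014] F jig [-0.05 10.75 -0.44] q [ 0.012  0.045  1.576  0.014  1.524 -0.239]
```

Emit:
send_rows(translation=[[0.0035,-0.0145,0],[0.0035,-0.0145,0]], turn=[[0,0,0],[0,0,0]], claw=[-1,-1])

```text
t: 21.23
eef_pos: [0.5644, 0.0629, 0.2327]
tcp_rot: [-1.916, -2.472, -0.016]
ft_force: [-2.2, 10.6, 0.4]
finger_gap: -0.0002
```

Emit:
send_rows(translation=[[0.003,-0.013,0],[0.003,-0.013,0]], turn=[[0,0,0],[0,0,0]], claw=[-1,-1])

```text
t: 21.4
eef_pos: [0.5644, 0.0629, 0.2327]
tcp_rot: [-1.913, -2.471, -0.019]
ft_force: [-2.6, 11.0, 0.2]
finger_gap: 0.0
```

```bash
python3 s.py
```

```text
t 21.4 jig mm [ 14.3  59.6 232.7] toolz jig [-0.001  0.021 -1.   ] toolx [-0.029  0.999  0.021] F jig [-0.04 11.34  0.24] q [ 0.008  0.047  1.574  0.02   1.526 -0.246]
```

Emit:
send_rows(translation=[[0.0037,-0.0155,0],[0.0037,-0.0155,0],[0.0037,-0.0155,0]], turn=[[0,0,0],[0,0,0],[0,0,0]], claw=[-1,-1,-1])

```text
t: 21.65
eef_pos: [0.5644, 0.0627, 0.2327]
tcp_rot: [-1.909, -2.47, -0.023]
ft_force: [-3.1, 11.7, 0.5]
finger_gap: -0.0001
```

Emit:
send_rows(translation=[[0.0036,-0.015,0],[0.0036,-0.015,0],[0.0036,-0.015,0],[0.0036,-0.015,0]], turn=[[0,0,0],[0,0,0],[0,0,0],[0,0,0]], claw=[-1,-1,-1,-1])

```text
t: 21.98
eef_pos: [0.5644, 0.0626, 0.2327]
tcp_rot: [-1.905, -2.469, -0.026]
ft_force: [-3.3, 12.4, 1.0]
finger_gap: -0.0
```

```bash
python3 s.py
```

```text
t 21.98 jig mm [ 14.3  59.4 232.7] toolz jig [-0.002  0.028 -1.   ] toolx [-0.032  0.999  0.028] F jig [-0.49 12.88  0.95] q [ 0.003  0.048  1.573  0.027  1.528 -0.255]
```

Emit:
send_rows(translation=[[0.0035,-0.0148,0],[0.0035,-0.0148,0],[0.0035,-0.0148,0],[0.0035,-0.0148,0],[0.0035,-0.0148,0]], turn=[[0,0,0],[0,0,0],[0,0,0],[0,0,0],[0,0,0]], claw=[-1,-1,-1,-1,-1])

```text
t: 22.4
eef_pos: [0.5644, 0.0627, 0.2327]
tcp_rot: [-1.901, -2.469, -0.029]
ft_force: [-1.8, 11.9, 0.0]
finger_gap: -0.0002
```

Emit:
send_rows(translation=[[-0.005,0.02,0],[-0.015,0.065,0],[-0.045,0.195,0],[-0.09,0.39,0],[-0.09,0.39,0.2],[-0.09,0.39,0.4],[-0.09,0.39,0.4]], turn=[[0,0,0],[0,0,0],[0,0,0],[0,0,0],[0,0,0],[0,0,0],[0,0,0]], claw=[-1,-1,-1,-1,-1,-1,-1])

```text
t: 22.98
eef_pos: [0.5532, 0.1217, 0.2998]
tcp_rot: [-1.905, -2.475, -0.038]
ft_force: [0.8, 0.1, 2.1]
finger_gap: 0.0001
```

```bash
python3 s.py;  python3 - <<'E'
from h import *
for n in ("scene","side"):
    p,d=optics.get_image(n); P=cloud(n,d); J=tojig(P)
    u,v=pix(n,[*toworld(.014,.03),.1])[0].astype(int)
    cv2.imwrite(f"pics/{n}12.png",cv2.resize(p[v-60:v+60,u-60:u+60],(600,600),interpolation=2))
    k=(p.max(-1)<75)&(abs(J[...,0]-.014)<.025)&(J[...,1]<.06)&(J[...,1]>0)&(J[...,2]>.21)&(J[...,2]<.26)
    print(n,k.sum(),J[k].mean(0),J[k].min(0),J[k].max(0))
E
```

```text
t 22.98 jig mm [ 16.4 119.4 299.8] toolz jig [ 0.008  0.029 -1.   ] toolx [-0.035  0.999  0.029] F jig [ 0.77 -0.11  2.07] q [ 0.107  0.014  1.487  0.03   1.637 -0.15 ]
scene 50 [0.01978589 0.04235405 0.24761464] [0.00733732 0.02765654 0.23313223] [0.03075567 0.05469303 0.25515164]
side 42 [0.00928391 0.02995055 0.24682241] [-0.0007289   0.02277433  0.23324089] [0.01984173 0.03812984 0.25571061]
```

View pics/scene12.png

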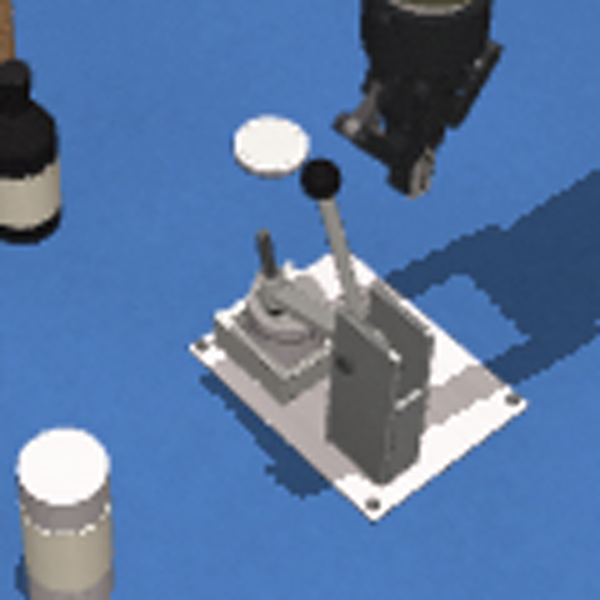

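View pics/side12.png

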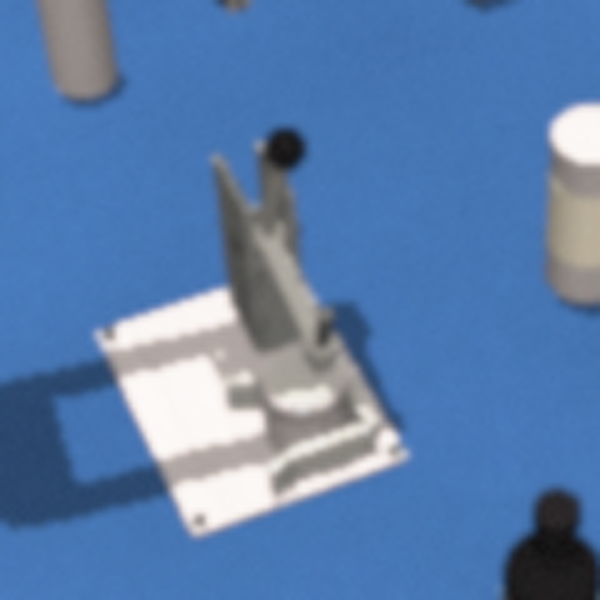

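Emit:
send_rows(translation=[[0,0,0.1],[0,0,0.1],[0,0,0.1],[0,0,0.1],[0,0,0.1],[0,0,0.1]], turn=[[0,0,0],[0,0,0],[0,0,0],[0,0,0],[0,0,0],[0,0,0]], claw=[-1,-1,-1,-1,-1,-1])

```text
t: 23.58
eef_pos: [0.5516, 0.1209, 0.3087]
tcp_rot: [-1.903, -2.47, -0.031]
ft_force: [0.2, -0.5, 0.1]
finger_gap: 0.0
```

```bash
python3 s.py
python3 - <<'E'
from h import *
for n,o in (("scene",.001),("side",.003)):
    p,d=optics.get_image(n); J=tojig(cloud(n,d)); J[...,2]-=o
    t=(abs(J[...,2]-.066)<.006)&(abs(J[...,0])<.04)&(abs(J[...,1])<.031)
    print(n,t.sum(),cv2.minEnclosingCircle(J[t][:,:2].astype(np.float32)),J[t][:,2].mean())
    k=(p.max(-1)<75)&(abs(J[...,0]-.014)<.025)&(J[...,1]<.06)&(J[...,1]>0)&(J[...,2]>.21)&(J[...,2]<.26)
    print(k.sum(),J[k].mean(0))
E
```

```text
t 23.58 jig mm [ 14.8 119.  308.7] toolz jig [ 0.001  0.03  -1.   ] toolx [-0.034  0.999  0.03 ] F jig [ 0.09 -0.56  0.06] q [ 0.106  0.015  1.469  0.03   1.66  -0.15 ]
scene 82 ((0.00024567212676629424, 0.0005057931994087994), 0.031650833785533905) 0.06586836473310625
50 [0.01937962 0.04194949 0.24598919]
side 162 ((-0.003928398247808218, -0.002939349040389061), 0.03092551976442337) 0.06605211860043471
41 [0.0088699  0.02929635 0.24384241]
```

```bash
python3 -c "
from station import bot
print(bot.sign_off())"
```

```text
the job is handed in; nothing more can be done
None
```

The tin is clamped in the jig and the job is handed in. The robot's clock read about 24 s of the 72 s allowed.

**What I did**
- **Tin:** I gripped it at 30 N, stood it at the bay mouth, let go, and pushed it in low from behind with the shut fingers. It stopped with about 4.7 N of push.
- **Lever:** I pushed the knob over. The largest sampled force was about 12.6 N, and it had faded to nothing by about 0.25 rad past upright.
- **Press:** I met the stop at about 0.42 rad and held 11 to 13 N there for about 1.5 s, which is longer than the half second asked. The force then came off and I moved the gripper clear above.

**Last checks**
- **Lever:** After letting go, it stayed over: the knob is about 40 mm along the jig's y in the overhead picture, and did not move over the next 0.6 s. The pictures show the foot down on the tin.
- **Tin:** The wrist camera put its centre 0.3 mm from home right after the push. After clamping, the scene camera agrees to about 0.5 mm. The side camera reads about 4 mm short; its earlier reading of the lid differed from the wrist camera's by up to 6 mm the same way, so I trusted the other two.
- **Robot:** It touches nothing, and the wrist force is under 1 N.

**Not fully checked**
- I read forces only at the end of each move call. No sample passed 13 N, but a brief peak between samples would not show.
- I did not re-measure the other objects after the job; the gripper did not go near them apart from passing over the lid.

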